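# Knock the turned ring out of its jam chuck

### The job

Two turned wooden pieces sit flush in the round jam chucks of two bench knock-out stands. Press the paddle of the stand that holds the ring (the piece with the hole through its middle) all the way down so that its pin pushes the ring up out of the chuck, then take the raised ring and set it down, not drop it, standing on its end in the steel tray. Leave the solid round-topped plug in the other stand where it is.

Things in the scene. Friction and masses are not known exactly. Their poses are not given: they have to be found in the camera images.
- ring: Turned ring of pale wood: tube 44 mm across, 42 mm tall, with a 21 mm hole along its axis. Origin: centre of its underside, z up along the axis. At the start it sits with 2 mm play in a round wooden chuck, underside 72 mm, top 114 mm above the table, flush with the chuck's rim (71 mm across). Paddle fully down: lifted about 28 mm (top at 142 mm), and it stays up when the paddle is let go.
- ring_paddle (a point): Centre of the top of the 46 mm square steel paddle for the ring's pin, 157 mm from the chuck's axis, on the robot's side of the stand. It is one end of a rocker with a level pivot between paddle and chuck, 90 mm from the paddle. Starts 62 mm above the table; fully down against a stop, 24 mm. Takes 3 to 5 N straight down and stays where left. Slopes 12 degrees at start, 12 the other way at the end.
- plug: Bystander in the other, identical stand: a solid turned plug of the same pale wood, 44 mm across, 42 mm tall, rounded top, no hole, seated in its chuck. Origin: centre of its underside. To be left there.
- tray: Open dark steel tray fixed to the table, 170 by 160 mm outside (x by y of its own frame), 28 mm high, walls and floor 5 mm. Origin: centre of its underside, z up; the inner floor is 5 mm above it. Empty at the start.
Things that resemble listed ones, but are neither listed nor needed, are in the scene too. Leave any green or purple look-alike of the tray alone. Leave any black look-alike of the ring alone.

How it is judged:
By the outcome, as a careful person would: the job done as asked, in the order asked, and still so for the second after the job is handed in, with the robot touching nothing.
It also fails if it takes over 54 s, if anything falls off the work surface, if the arm or the gripper's body presses on something with over 40 N, if the wrist force passes 120 N, or if a joint passes its speed limit or range.

### The arm

A 6-joint arm with a two-finger parallel gripper is mounted at the origin on the work surface. World frame = base frame: x ahead of the robot, y to its left, z up, the work surface at z = 0. Lengths are in m, angles in rad, forces in N, time in s.
With the tool pointing down it reaches from about 0.375 to 0.75 m from the base axis. Payload 9 kg.
Tool frame: the origin (TCP) lies at the very end of the fingers, on their centre line; the grasp point (between the pads) lies 19 mm behind it; z points along the fingers, y is the direction in which the jaws open and shut (so a half turn about z gives the same grasp; the last joint's range is limited). The gripper opens to 85 mm and grips with 20 to 120 N. Pads are 22 mm wide; open, the fingers measure 114 mm over their backs; the gripper's body (76 mm by 85 mm) begins 54 mm behind the grasp point. The pads swing forward as they close: fully open they stand 13 mm farther back than shut.
Start: joints at [-1.342, 0.104, 0.097, 1.564, 0, 1.353], TCP at [0.259, -0.541, 0.199] pointing down, gripper open.
Joint ranges: [-2.99, 2.99], [-0.84, 1.86], [-1.1, 1.16], [-1.84, 2.11], [-1.51, 1.56], [-3.14, 3.14]. Speed limits (rad/s): [2.22, 2.22, 2.57, 3.14, 3.14, 3.14].

### API

Orientations are given as a unit quaternion [x, y, z, w].
In Python, from plant import readout, cams, order, finder gives the robot as it stands.
- The arm moves only by the shell command python3 -m creep 'ROWS' [FORCE]. ROWS is a JSON object of lists of equal length, an entry for each row: "hand": the finger opening in cm, from 0 to 8.54; "offset": the shift along the world's x, y, z in cm, a list of three; "turn": the turn about the world's z in rad. A call has exactly 10 rows; each row shifts and turns the pose as measured when the row begins; what a row does not reach is not made up. A row lasts 1/12 s, in which the tool goes at most 41.7 mm and 7.16 degrees, less where a joint would pass 70% of its speed; a pose out of reach is approached as far as the arm can. A call is refused whole if a number of a shift passes 4.17 or a number of a turn 0.125, either way. A call with a gripper value outside its range is refused whole. The fingers move at their own pace and stop on an object; FORCE is the grip in N (left out, the last holds). Time passes only in rows, so rows that do not move let the fingers close, or fill a call up. It gives the time, the measured TCP pose, the force and the opening at its end, in the units of the state.
- readout.get_state(): the state, without advancing time (a new reading comes with each control period).
- cams.snapshot(name): name is "scene" or "top" or "wrist"; returns a dict with "color" (384x512x3 uint8, blue, green, red), "depth" (384x512 float32, m along the optical axis (not along the pixel's ray), 0 where there is no reading), "vfov" (degrees; the focal length in pixels is half the picture's height over the tangent of half this angle, whatever the lens; pixels are square), "cx", "cy" (the principal point, pixels), "rvec" (rotation vector, rad) and "tvec" (3), from world to camera coordinates, as OpenCV has them; the wrist camera has in their place "hand_eye" (4x4, takes a point from camera to tool coordinates, whose origin is the TCP and whose axes are the flange's). Camera axes: x right, y down, z forward; pixel columns grow to the right and rows downward; lengths in m; the calibration is good to about 2 mm. A picture is of the moment at which its call begins: read the wrist's pose just before it.
- order.hand_in(): hands the job in, once; it reports no verdict.
Trained networks look in a picture, given as the dict that the camera call returned (one of the last four; its "shot" number tells which), for a name from the list of things; names that differ only in an ending like _2 or _b are one class to them, and where a whole thing is asked for, a point or a joint stands for the part that bears it (a point fixed in the world has none). Each returns a list of dicts, best first, with "conf" (0 to 1); they miss things now and then, are a little off and sometimes report something else, mostly with a low value. They report only what shows in the picture. A call takes as long as a camera call. They do not tell look-alikes from the thing itself.
- finder.regions_of(target, picture): "region" (384x512 bool, what is visible of it) and "xy" ([column, row] in pixels, amid what is visible of it).
The state is a dict: "clock": time; "q": joint angles; "joint_vel": joint speeds; "tau": joint torques, N m; "tcp_pos": TCP position; "tcp_rot": TCP orientation; "contact_force": force on the tool from outside, world axes, zero at the start; "wrist_torque": the same for the moment, N m; "width": finger opening in m.
Only numpy, scipy, OpenCV 4.12 (cv2) and the standard library are available. Lean on these libraries where they do the work, as an engineer would, in place of code of your own. Each camera call takes 0.05 s, during which the arm holds its last target.

## Working session

There is one attempt and no reset: what is moved stays moved. The work goes in short steps, Python scripts to look and compute and a shell command to move; the robot and the scene stay as the last step left them, time stands still between calls to the robot, and variables do not carry over. Pictures are saved under pics/ and viewed, and the job is handed in when it is done.

```bash
mkdir -p pics; ls
cat > h.py <<'E'
import numpy as np, cv2
from plant import readout,cams,order,finder
from scipy.spatial.transform import Rotation as R
def K(p):
    h,w=p["color"].shape[:2]; f=h/2/np.tan(np.radians(p["vfov"])/2); return f,p["cx"],p["cy"]
def world(p,st=None):
    f,cx,cy=K(p); d=p["depth"]; v,u=np.mgrid[:d.shape[0],:d.shape[1]]
    P=np.stack([(u-cx)/f*d,(v-cy)/f*d,d],-1)
    if "rvec" in p:
        M=cv2.Rodrigues(np.array(p["rvec"],float))[0]; W=(P-np.array(p["tvec"]).ravel())@M
    else:
        H=np.array(p["hand_eye"]); T=P@H[:3,:3].T+H[:3,3]
        W=T@R.from_quat(st["tcp_rot"]).as_matrix().T+np.array(st["tcp_pos"])
    W[d<=0]=np.nan
    return W
E
python3 - <<'E'
from h import *
print(readout.get_state())
for n in ["scene","top"]:
    p=cams.snapshot(n); cv2.imwrite(f"pics/{n}0.png",p["color"]); W=world(p)
    print(n,{k:v for k,v in p.items() if k not in("color","depth")})
    for t in ["ring","ring_paddle","plug","tray"]:
        for r in finder.regions_of(t,p):
            m=r["region"]; print(t,round(r["conf"],2),np.round(r["xy"]),m.sum(),np.nanmedian(W[m],0).round(3),np.nanpercentile(W[m][:,2],95).round(3))
E
```

```text
pics
{'clock': 0.0, 'q': array([-1.34166981e+00,  1.04699918e-01,  9.64779002e-02,  1.56387495e+00,
       -9.38103537e-06,  1.35314951e+00]), 'joint_vel': array([-1.91509863e-03, -1.83865641e-03,  8.28934464e-04, -1.12468250e-03,
       -6.15319808e-05, -4.92992467e-04]), 'tau': array([-6.30144004e-04, -5.56935525e+01,  5.03644967e+01,  1.69315108e-02,
       -3.91770373e-04,  4.93132404e-06]), 'tcp_pos': array([ 0.25918535, -0.54073163,  0.19812673]), 'tcp_rot': array([ 9.75152576e-01,  2.21533362e-01, -8.42315397e-06, -6.50281415e-04]), 'contact_force': array([ 0.26165147,  0.16674954, -0.47181725]), 'wrist_torque': array([ 0.00882358, -0.05508869, -0.00504144]), 'width': 0.085637761395824}
scene {'vfov': 46.90702598352333, 'cx': 253.73124451912028, 'cy': 185.4211145913585, 'rvec': array([ 1.91114394,  1.19898652, -0.64514986]), 'tvec': array([-0.21112319, -0.16392843,  1.46793328]), 'shot': 1}
ring 0.77 [158. 246.] 293 [ 0.59  -0.253  0.113] 0.115
ring 0.55 [215. 268.] 552 [ 0.637 -0.152  0.032] 0.043
ring_paddle 0.6 [148. 223.] 417 [ 0.443 -0.251  0.06 ] 0.066
plug 0.54 [369. 185.] 120 [0.613 0.246 0.111] 0.114
tray 0.72 [280. 246.] 4354 [0.605 0.01  0.006] 0.027
tray 0.69 [116. 196.] 2759 [ 0.25  -0.292  0.006] 0.027
tray 0.61 [317. 139.] 1925 [0.249 0.339 0.007] 0.027
top {'vfov': 57.25541470183477, 'cx': 250.09580265414286, 'cy': 190.4790638568886, 'rvec': array([ 2.17288514, -2.2308527 ,  0.07780131]), 'tvec': array([0.03481641, 0.44377734, 0.86583193]), 'shot': 2}
ring 0.9 [316. 114.] 296 [ 0.623 -0.147  0.041] 0.044
ring 0.51 [374. 121.] 298 [ 0.594 -0.258  0.113] 0.116
ring_paddle 0.64 [363. 182.] 639 [ 0.45  -0.25   0.059] 0.066
plug 0.65 [150. 115.] 295 [0.607 0.247 0.11 ] 0.114
tray 0.76 [124. 275.] 5060 [0.245 0.341 0.005] 0.028
tray 0.69 [255. 129.] 4487 [0.603 0.009 0.005] 0.028
tray 0.59 [376. 263.] 4763 [ 0.253 -0.291  0.006] 0.028
```

Run:
```python
import cv2,numpy as np
a=cv2.imread("pics/top0.png");cv2.imwrite("pics/t0b.png",cv2.resize(a,(800,600)))
s=cv2.imread("pics/scene0.png")
c=[cv2.resize(a[85:215,330:420],(270,390),interpolation=2),cv2.resize(a[75:205,110:200],(270,390),interpolation=2),cv2.resize(s[190:320,110:200],(258,390),interpolation=2)]
cv2.imwrite("pics/crop0.png",np.hstack(c))
```

```text
(no output)
```

View pics/t0b.png

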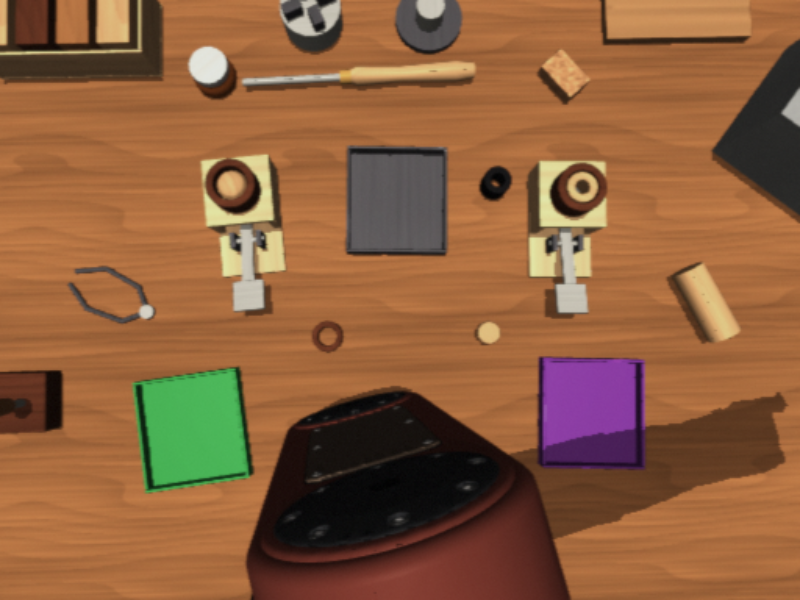

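View pics/crop0.png

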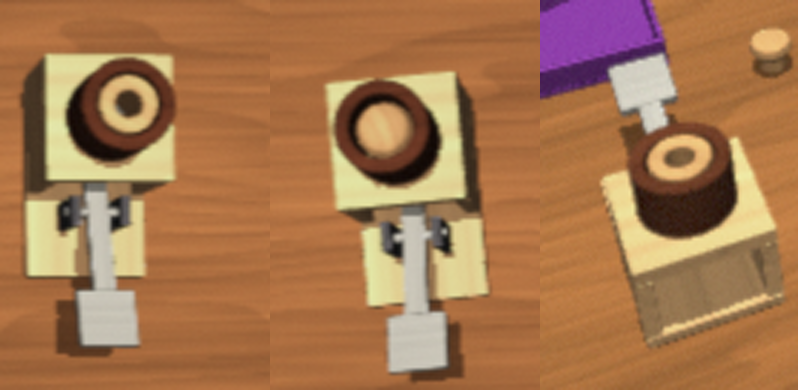

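View pics/scene0.png

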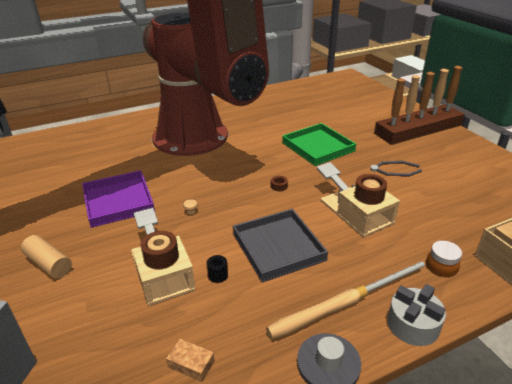

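The candidates are the pale holed piece in the right stand (top view 374,121), the black loose ring (316,114) and the solid plug in the left stand (150,115). The enlarged crop shows the hole in the right stand's piece, so that is the ring. The dark tray is at (255,129), between the green and purple look-alikes. Next I refine the positions.

Run:
```python
from h import *
def circ(P):
    A=np.c_[2*P,np.ones(len(P))]; s=np.linalg.lstsq(A,(P**2).sum(1),rcond=None)[0]; return s[:2],np.sqrt(s[2]+s[:2]@s[:2])
for n in ["top","scene"]:
    p=cams.snapshot(n); W=world(p); 
    m=(abs(W[...,0]-.595)<.06)&(abs(W[...,1]+.255)<.06)&(W[...,2]>.106)&(W[...,2]<.125)
    P=W[m]; c,r=cv2.minEnclosingCircle(P[:,:2].astype(np.float32)); print(n,"rim",np.round(c,4),round(r,4),np.median(P[:,2]).round(4),m.sum())
    g=p["color"].astype(int).sum(-1); pale=m&(p["color"][...,1]>120); c,r=cv2.minEnclosingCircle(W[pale][:,:2].astype(np.float32)); print(" pale",np.round(c,4),round(r,4),pale.sum())
    m=(abs(W[...,0]-.45)<.05)&(abs(W[...,1]+.25)<.05)&(W[...,2]>.045)&(W[...,2]<.085)
    P=W[m];print(" paddle",P.min(0).round(3),P.max(0).round(3), cv2.minAreaRect((P[:,:2]*1000).astype(np.float32)))
    q=P[P[:,0]<.463]; print("  head",q.mean(0).round(4), cv2.minAreaRect((q[:,:2]*1000).astype(np.float32)))
    m=(abs(W[...,0]-.603)<.1)&(abs(W[...,1]-.009)<.1)&(W[...,2]>.018)&(W[...,2]<.035)
    P=W[m]; print(" tray",cv2.minAreaRect((P[:,:2]*1000).astype(np.float32)))
    # anything tall near
    m=(W[...,0]>.35)&(W[...,0]<.75)&(W[...,1]>-.35)&(W[...,1]<.1)&(W[...,2]>.12); print(" tall",m.sum(), W[m].max(0) if m.any() else "")
    m=(abs(W[...,0]-.45)<.15)&(abs(W[...,1]+.25)<.08)
    print(W[m&(W[...,2]>.05)&(W[...,0]<.54)].mean(0))
s=readout.get_state();print(R.from_quat(s["tcp_rot"]).as_matrix().round(3))
```

```text
top rim [ 0.592  -0.2546] 0.0361 0.1135 736
 pale [ 0.5933 -0.2651] 0.0332 235
 paddle [ 0.412 -0.273  0.045] [ 0.5   -0.226  0.069] ((455.9612121582031, -250.5615234375), (46.61874008178711, 87.74381256103516), 88.3343276977539)
  head [ 0.435  -0.2489  0.0618] ((437.418701171875, -250.02230834960938), (46.61874008178711, 50.64307403564453), 88.3343276977539)
 tray ((601.2470092773438, 9.5491943359375), (159.526123046875, 170.67642211914062), 88.23062896728516)
 tall 0 
[ 0.4455232  -0.24936597  0.05993456]
scene rim [ 0.5948 -0.2543] 0.0365 0.1133 740
 pale [ 0.5942 -0.2539] 0.0351 213
 paddle [ 0.411 -0.273  0.048] [ 0.485 -0.226  0.068] ((447.92529296875, -249.5522003173828), (46.300018310546875, 74.05205535888672), 89.31135559082031)
  head [ 0.4394 -0.2499  0.0606] ((436.786376953125, -249.4240264892578), (46.353797912597656, 51.68587112426758), 89.44890594482422)
 tray ((602.2435302734375, 9.892959594726562), (162.03224182128906, 174.0691375732422), 87.94459533691406)
 tall 0 
[ 0.44394813 -0.25010204  0.0597184 ]
[[ 0.902  0.432  0.   ]
 [ 0.432 -0.902 -0.   ]
 [ 0.     0.    -1.   ]]
```

```bash
python3 -m creep '{"hand":[0,0,0,0,0,0,0,0,0,0],"offset":[[1.8,2.9,0],[1.8,2.9,0],[1.8,2.9,0],[1.8,2.9,0],[1.8,2.9,0],[1.8,2.9,0],[1.8,2.9,0],[1.8,2.9,0],[1.8,2.9,0],[1.5,3,0]],"turn":[0,0,0,0,0,0,0,0,0,0]}' 60
```

```text
clock: 1.43
tcp_pos: [0.4376, -0.2424, 0.1977]
tcp_rot: [0.976, 0.216, 0.0, 0.001]
contact_force: [0.4, -0.1, -0.6]
width: 0.0003
```

```bash
python3 -m creep '{"hand":[0,0,0,0,0,0,0,0,0,0],"offset":[[-0.2,-0.7,-3],[0,0,-3],[0,0,-3],[0,0,-1.5],[0,0,-1],[0,0,0],[0,0,0],[0,0,0],[0,0,0],[0,0,0]],"turn":[0,0,0,0,0,0,0,0,0,0]}'
python3 - <<'E'
from h import *
s=readout.get_state(); print(s["tcp_pos"],s["contact_force"])
p=cams.snapshot("scene"); cv2.imwrite("pics/s1.png",cv2.resize(p["color"][150:320,90:260],(600,600)))
E
```

```text
clock: 2.27
tcp_pos: [0.4414, -0.2434, 0.0847]
tcp_rot: [0.975, 0.222, 0.004, 0.005]
contact_force: [0.3, 0.1, 0.1]
width: -0.0
[ 0.44143027 -0.24342447  0.0847441 ] [0.31694019 0.08450646 0.07471203]
```

View pics/s1.png

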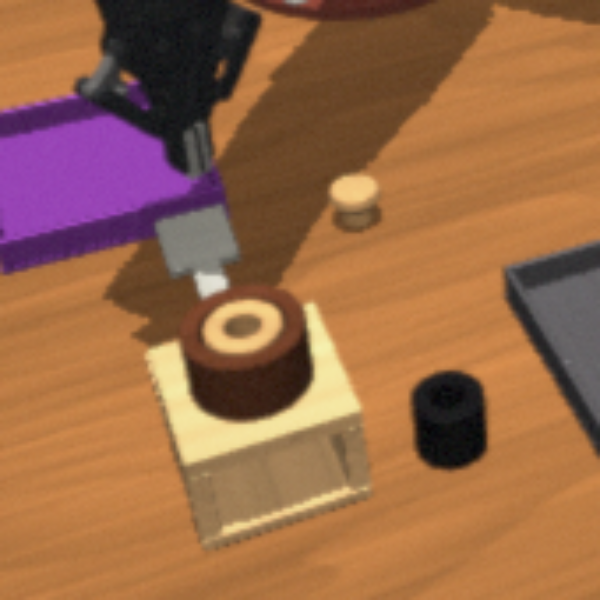

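The closed fingers hang over the paddle (crop 195,175, paddle at 198,240). I'll correct by a few mm and press.

```bash
python3 -m creep '{"hand":[0,0,0,0,0,0,0,0,0,0],"offset":[[-0.5,-0.7,0],[-0.1,-0.1,-0.5],[0,0,-0.6],[0,0,-0.6],[0,0,-0.6],[0,0,-0.6],[0,0,-0.6],[0,0,-0.6],[0,0,-0.6],[0,0,-0.6]],"turn":[0,0,0,0,0,0,0,0,0,0]}'
```

```text
clock: 3.15
tcp_pos: [0.4354, -0.2535, 0.0284]
tcp_rot: [0.975, 0.221, 0.004, 0.006]
contact_force: [-2.7, 0.4, 5.9]
width: 0.0
```

```bash
python3 -m creep '{"hand":[0,0,0,0,0,0,0,0,0,0],"offset":[[0,0.1,-0.4],[0,0,-0.4],[0,0,-0.4],[0,0,-0.5],[0,0,-0.5],[0,0,-0.5],[0,0,-0.5],[0,0,-0.5],[0,0,-0.5],[0,0,-0.5]],"turn":[0,0,0,0,0,0,0,0,0,0]}'
python3 - <<'E'
from h import *
p=cams.snapshot("scene"); W=world(p); cv2.imwrite("pics/s2.png",cv2.resize(p["color"][150:320,90:260],(600,600)))
m=(abs(W[...,0]-.595)<.03)&(abs(W[...,1]+.255)<.03)&(W[...,2]>.12)&(W[...,2]<.16); P=W[m]; print(m.sum(),np.percentile(P[:,2],[50,80,95]) if m.any() else 0)
E
```

```text
clock: 3.98
tcp_pos: [0.4364, -0.2538, -0.0086]
tcp_rot: [0.975, 0.222, 0.004, 0.008]
contact_force: [-30.0, 22.1, 69.7]
width: -0.0001
456 [0.13964496 0.1422719  0.14323372]
```

View pics/s2.png

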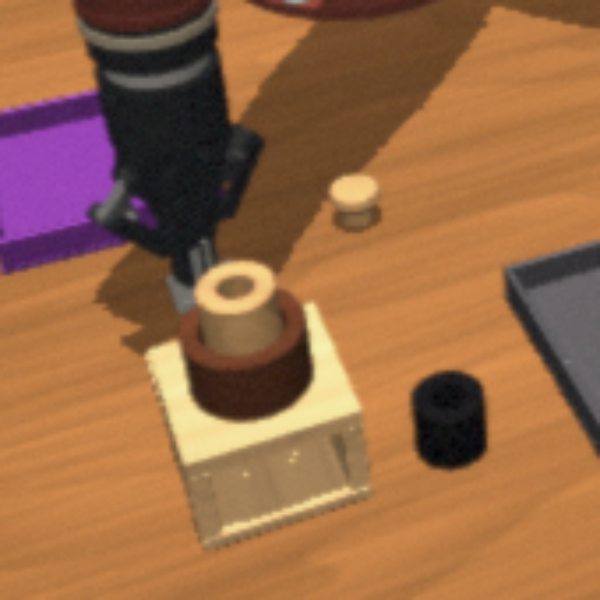

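The ring is up (crop 238,290), with its top measured at 142 mm, which matches full stroke. I'll back off and raise the hand.

```bash
python3 -m creep '{"hand":[0,0,0,0,0,0,8.54,8.54,8.54,8.54],"offset":[[0,0,1],[0,0,2],[0,0,3],[0,0,3.5],[0,0,3.5],[0,0,3.5],[0,0,3.5],[1.5,0,2.5],[2.5,0,0],[2.5,0,0]],"turn":[0,0,0,0,0,0,0,0,0,0]}'
python3 - <<'E'
from h import *
p=cams.snapshot("scene"); W=world(p); cv2.imwrite("pics/s3.png",cv2.resize(p["color"][100:320,60:280],(600,600)))
m=(abs(W[...,0]-.595)<.03)&(abs(W[...,1]+.255)<.03)&(W[...,2]>.137)&(W[...,2]<.15); P=W[m]; print(m.sum(),P.mean(0),cv2.minEnclosingCircle(P[:,:2].astype(np.float32)))
E
```

```text
clock: 4.87
tcp_pos: [0.5011, -0.2509, 0.2253]
tcp_rot: [0.975, 0.222, 0.006, 0.008]
contact_force: [-0.3, -0.6, -0.2]
width: 0.0479
252 [ 0.59534507 -0.25475815  0.14122991] ((0.5937826037406921, -0.25429388880729675), 0.02282564714550972)
```

View pics/s3.png

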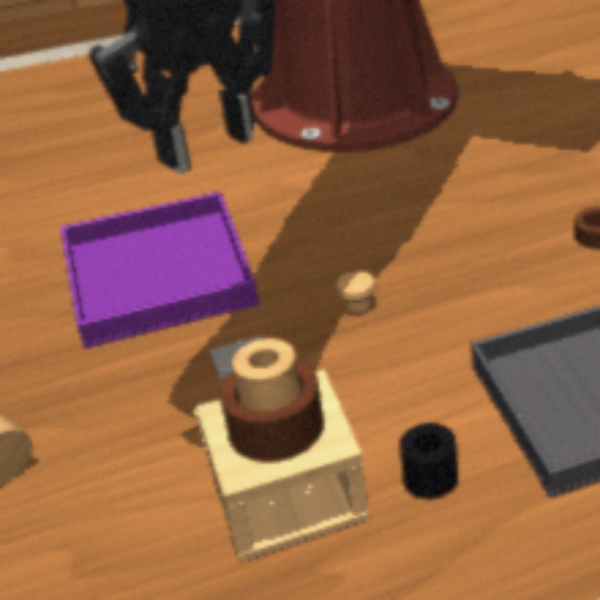

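```bash
python3 -m creep '{"hand":[8.54,8.54,8.54,8.54,8.54,8.54,8.54,8.54,8.54,8.54],"offset":[[2,-0.1,0],[2,-0.1,0],[2,-0.1,0],[2,-0.1,0],[1.2,0,0],[0,0,0],[0,0,0],[0,0,0],[0,0,0],[0,0,0]],"turn":[0,0,0,0,0,0,0,0,0,0]}'
python3 - <<'E'
from h import *
s=readout.get_state(); print(s["tcp_pos"],s["q"].round(2))
p=cams.snapshot("wrist"); W=world(p,s); cv2.imwrite("pics/w1.png",p["color"])
m=(abs(W[...,0]-.595)<.035)&(abs(W[...,1]+.255)<.035)&(W[...,2]>.135)&(W[...,2]<.15); P=W[m]; print(m.sum(),P.mean(0),cv2.minEnclosingCircle(P[:,:2].astype(np.float32)))
E
```

```text
clock: 5.75
tcp_pos: [0.6027, -0.2535, 0.2152]
tcp_rot: [0.975, 0.223, 0.006, 0.004]
contact_force: [0.1, -0.5, -0.3]
width: 0.0856
[ 0.60269842 -0.25345028  0.2152138 ] [-0.6   0.26  0.29  1.59  0.    2.09]
1739 [ 0.59186815 -0.2510164   0.14134663] ((0.5904766321182251, -0.2514359951019287), 0.022372668609023094)
```

View pics/w1.png

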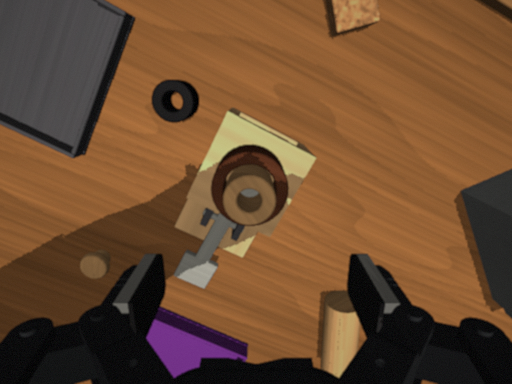

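The wrist view shows the ring at (249,193), raised in its chuck. Averaged over the views it is at (0.5925, -0.2535). I'll centre and descend.

```bash
python3 -m creep '{"hand":[8.54,8.54,8.54,8.54,8.54,8.54,8.54,8.54,8.54,8.54],"offset":[[-0.5,0,0],[-0.5,0,0],[0,0,-1.5],[0,0,-2],[0,0,-2],[0,0,-1],[0,0,0],[0,0,0],[0,0,0],[0,0,0]],"turn":[0,0,0,0,0,0,0,0,0,0]}'
```

```text
clock: 6.63
tcp_pos: [0.589, -0.255, 0.1542]
tcp_rot: [0.975, 0.222, 0.009, 0.007]
contact_force: [0.5, 0.2, 1.0]
width: 0.0851
```

```bash
python3 -m creep '{"hand":[8.54,8.54,8.54,8.54,8.54,8.54,8.54,8.54,8.54,8.54],"offset":[[0.35,0.15,0],[0,0,-0.8],[0,0,-0.8],[0,0,-0.8],[0,0,-0.8],[0,0,-0.4],[0,0,0],[0,0,0],[0,0,0],[0,0,0]],"turn":[0,0,0,0,0,0,0,0,0,0]}'
python3 - <<'E'
from h import *
p=cams.snapshot("scene"); cv2.imwrite("pics/s4.png",cv2.resize(p["color"][170:310,90:230],(600,600)))
E
```

```text
clock: 7.47
tcp_pos: [0.5936, -0.2537, 0.116]
tcp_rot: [0.975, 0.222, 0.01, 0.008]
contact_force: [0.9, 0.2, -0.3]
width: 0.0859
```

View pics/s4.png

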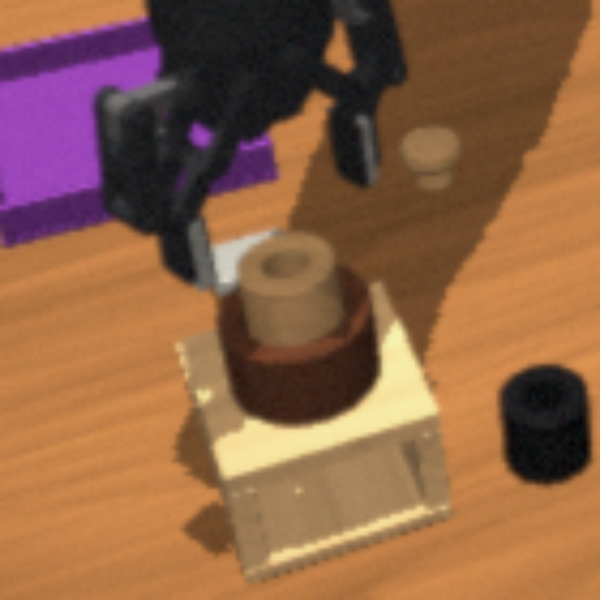

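The fingers look higher or farther back than the TCP reading says, and the press also ended at a TCP z of -9 mm. I'll measure the fingertips in the depth image.

Run:
```python
from h import *
p=cams.snapshot("scene"); W=world(p); c=p["color"].astype(int)
s=readout.get_state(); M=R.from_quat(s["tcp_rot"]).as_matrix()
T=(W-s["tcp_pos"])@M
dark=(c.max(-1)<150)&(c.max(-1)-c.min(-1)<45)
m=dark&(abs(T[...,0])<.06)&(abs(T[...,1])<.08)&(T[...,2]>-.12)&(T[...,2]<.03)&(W[...,2]>.119)
ys,xs=np.where(m);print(m.sum())
for sgn in(1,-1):
    k=m&(T[...,1]*sgn>.02); t=T[k]; 
    o=np.argsort(-t[:,2])[:8]; print(sgn,k.sum(),"tips T",t[o].round(3).tolist())
    yy,xx=np.where(k); print(list(zip(xx[o],yy[o])))
# project expected tips
f,cx,cy=K(p); 
for q in ([0,.043,-.013],[0,-.043,-.013],[0,0,0]):
    w=M@np.array(q)+s["tcp_pos"]; cc=cv2.Rodrigues(np.array(p["rvec"]))[0]@w+np.array(p["tvec"]).ravel(); u=(cc[0]/cc[2]*f+cx,cc[1]/cc[2]*f+cy); print(q,w.round(3),np.round(u,1),"crop",((u[0]-90)*600/140,(u[1]-170)*600/140))
p=cams.snapshot("top"); cv2.imwrite("pics/t4.png",cv2.resize(p["color"][60:200,310:450],(600,600)))
f,cx,cy=K(p); 
for q in ([0,.043,-.013],[0,-.043,-.013],[0,0,0]):
    w=M@np.array(q)+s["tcp_pos"]; cc=cv2.Rodrigues(np.array(p["rvec"]))[0]@w+np.array(p["tvec"]).ravel(); u=(cc[0]/cc[2]*f+cx,cc[1]/cc[2]*f+cy); print(q,np.round(u,1))
```

```text
1131
1 624 tips T [[-0.009, 0.021, -0.024], [0.004, 0.05, -0.048], [0.009, 0.05, -0.048], [0.011, 0.046, -0.048], [0.006, 0.049, -0.048], [0.009, 0.047, -0.049], [0.01, 0.045, -0.05], [0.01, 0.049, -0.05]]
[(np.int64(145), np.int64(235)), (np.int64(135), np.int64(236)), (np.int64(137), np.int64(237)), (np.int64(139), np.int64(236)), (np.int64(136), np.int64(236)), (np.int64(138), np.int64(236)), (np.int64(139), np.int64(235)), (np.int64(137), np.int64(236))]
-1 418 tips T [[-0.003, -0.043, -0.044], [0.004, -0.043, -0.045], [0.0, -0.044, -0.045], [-0.0, -0.044, -0.047], [-0.007, -0.042, -0.048], [-0.003, -0.041, -0.048], [0.009, -0.041, -0.049], [0.01, -0.046, -0.049]]
[(np.int64(171), np.int64(212)), (np.int64(173), np.int64(213)), (np.int64(172), np.int64(212)), (np.int64(172), np.int64(211)), (np.int64(169), np.int64(210)), (np.int64(170), np.int64(211)), (np.int64(174), np.int64(213)), (np.int64(176), np.int64(212))]
[0, 0.043, -0.013] [ 0.612 -0.292  0.13 ] [139.7 247.4] crop (np.float64(212.92135734220918), np.float64(331.7140237675169))
[0, -0.043, -0.013] [ 0.575 -0.215  0.128] [173.6 225. ] crop (np.float64(358.27267251322405), np.float64(235.62444478545055))
[0, 0, 0] [ 0.594 -0.254  0.116] [158.1 240.9] crop (np.float64(291.73906294235195), np.float64(303.9585200015428))
[0, 0.043, -0.013] [392.2 107.9]
[0, -0.043, -0.013] [357.7 125.6]
[0, 0, 0] [372.9 118.1]
```

View pics/t4.png

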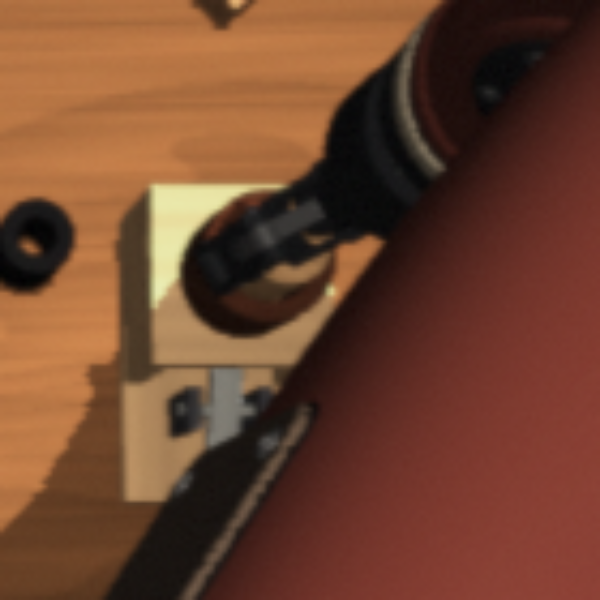

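Depth puts the open fingertips about 46 mm behind the reported TCP, not 13 mm. The real tips are therefore about 33 mm higher than reported, which agrees with the press reading (-9 mm instead of 24 mm). Horizontal position agrees. I still need to descend about 3.2 cm.

```bash
python3 -m creep '{"hand":[8.54,8.54,8.54,8.54,8.54,8.54,8.54,8.54,8.54,8.54],"offset":[[-0.1,0,-0.6],[0,0,-0.6],[0,0,-0.6],[0,0,-0.6],[0,0,-0.5],[0,0,-0.2],[0,0,0],[0,0,0],[0,0,0],[0,0,0]],"turn":[0,0,0,0,0,0,0,0,0,0]}'
python3 - <<'E'
from h import *
p=cams.snapshot("scene"); W=world(p); c=p["color"].astype(int); cv2.imwrite("pics/s5.png",cv2.resize(p["color"][170:310,90:230],(600,600)))
s=readout.get_state(); print(s["tcp_pos"]); M=R.from_quat(s["tcp_rot"]).as_matrix()
T=(W-s["tcp_pos"])@M
dark=(c.max(-1)<150)&(c.max(-1)-c.min(-1)<45)
m=dark&(abs(T[...,0])<.03)&(T[...,2]>-.12)&(W[...,2]>.119)
for sgn in(1,-1):
    t=W[m&(T[...,1]*sgn>.035)&(T[...,1]*sgn<.08)]; o=np.argsort(t[:,2])[:6]; print(sgn,t[o].round(3).tolist())
E
```

```text
clock: 8.45
tcp_pos: [0.5923, -0.2536, 0.0815]
tcp_rot: [0.975, 0.222, 0.01, 0.008]
contact_force: [-0.0, 0.1, 0.6]
width: 0.0852
[ 0.59241519 -0.25365515  0.08156349]
1 [[0.616, -0.297, 0.128], [0.615, -0.296, 0.13], [0.62, -0.295, 0.131], [0.622, -0.292, 0.132], [0.619, -0.295, 0.133], [0.623, -0.294, 0.133]]
-1 [[0.572, -0.215, 0.126], [0.567, -0.218, 0.126], [0.577, -0.213, 0.126], [0.579, -0.211, 0.128], [0.572, -0.215, 0.129], [0.576, -0.214, 0.129]]
```

View pics/s5.png

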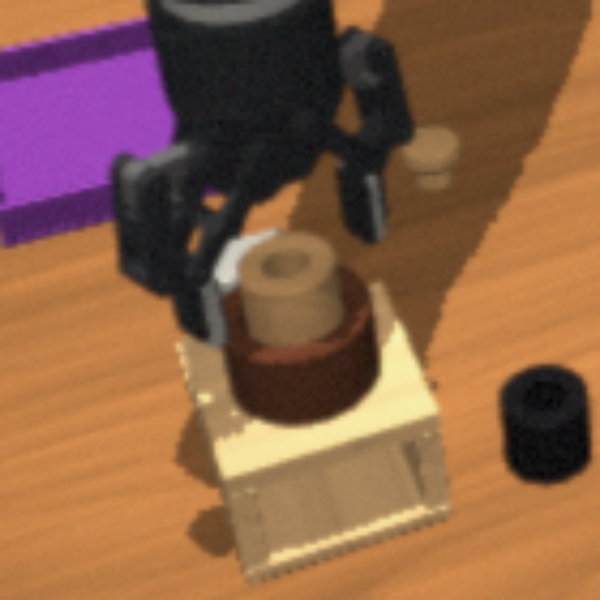

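```bash
python3 -m creep '{"hand":[3.8,3.8,3.8,3.8,3.8,3.8,3.8,3.8,3.8,3.8],"offset":[[0,0,0],[0,0,0],[0,0,0],[0,0,0],[0,0,0],[0,0,0],[0,0,0],[0,0,0],[0,0,0],[0,0,0]],"turn":[0,0,0,0,0,0,0,0,0,0]}' 40
```

```text
clock: 9.33
tcp_pos: [0.5929, -0.254, 0.0826]
tcp_rot: [0.975, 0.222, 0.01, 0.009]
contact_force: [-0.2, 0.0, 0.3]
width: 0.043
```

Gripped at 43 mm, which fits the 44 mm ring. Lifting.

```bash
python3 -m creep '{"hand":[3.5,3.5,3.5,3.5,3.5,3.5,3.5,3.5,3.5,3.5],"offset":[[0,0,0.5],[0,0,0.7],[0,0,1],[0,0,1],[0,0,1],[0,0,1],[0,0,1],[0,0,1],[0,0,0.5],[0,0,0]],"turn":[0,0,0,0,0,0,0,0,0,0]}'
python3 - <<'E'
from h import *
p=cams.snapshot("scene"); W=world(p); c=p["color"].astype(int); cv2.imwrite("pics/s6.png",cv2.resize(p["color"][140:310,80:250],(600,600)))
E
```

```text
clock: 10.17
tcp_pos: [0.5935, -0.2543, 0.1706]
tcp_rot: [0.975, 0.222, 0.011, 0.01]
contact_force: [0.2, 0.0, 0.5]
width: 0.043
```

View pics/s6.png

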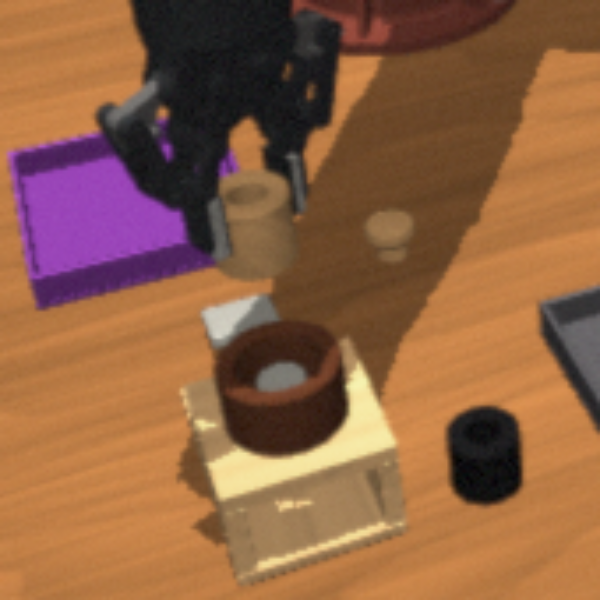

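Ring is held clear of the chuck (crop 255,225). Its underside is about 17 mm above the reported TCP z. Carrying it to the tray.

```bash
python3 -m creep '{"hand":[3.5,3.5,3.5,3.5,3.5,3.5,3.5,3.5,3.5,3.5],"offset":[[0,1.5,0],[0,2.5,0],[0,3,0],[0,3.5,0],[0,3.5,0],[0.2,3.5,0],[0.2,3.5,0],[0.2,2.5,0],[0.2,1.5,0],[0,0.7,0]],"turn":[0,0,0,0,0,0,0,0,0,0]}'
```

```text
clock: 11.05
tcp_pos: [0.5943, 0.0182, 0.1621]
tcp_rot: [0.975, 0.22, 0.007, 0.007]
contact_force: [0.1, -0.7, 0.7]
width: 0.0427
```

```bash
python3 -m creep '{"hand":[3.5,3.5,3.5,3.5,3.5,3.5,3.5,3.5,3.5,3.5],"offset":[[0,0,0],[0,0,0],[0,0,-1],[0,0,-2],[0,0,-2],[0,0,-2],[0,0,-2],[0,0,-1],[0,0,0],[0,0,0]],"turn":[0,0,0,0,0,0,0,0,0,0]}'
python3 - <<'E'
from h import *
print(readout.get_state()["q"].round(2))
p=cams.snapshot("scene"); W=world(p); c=p["color"].astype(int); cv2.imwrite("pics/s7.png",cv2.resize(p["color"][150:320,190:360],(600,600)))
E
```

```text
clock: 11.88
tcp_pos: [0.5915, 0.0117, 0.0524]
tcp_rot: [0.976, 0.217, 0.005, 0.007]
contact_force: [0.0, -0.6, -1.0]
width: 0.043
[-0.2   0.08 -0.19  1.28 -0.01  2.51]
```

View pics/s7.png

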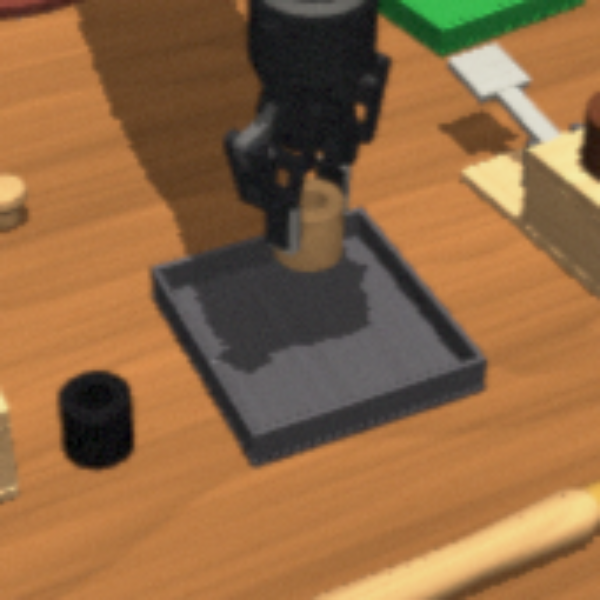

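```bash
python3 -m creep '{"hand":[3.5,3.5,3.5,3.5,3.5,3.5,3.5,3.5,3.5,3.5],"offset":[[0.5,0,-0.5],[0.4,0,-1],[0,0,-1],[0,0,-1],[0,0,-0.8],[0,0,-0.5],[0,0,-0.3],[0,0,0],[0,0,0],[0,0,0]],"turn":[0,0,0,0,0,0,0,0,0,0]}'
python3 - <<'E'
from h import *
p=cams.snapshot("scene"); W=world(p); c=p["color"].astype(int); cv2.imwrite("pics/s8.png",cv2.resize(p["color"][170:300,210:340],(600,600)))
k=(abs(W[...,0]-.60)<.04)&(abs(W[...,1]-.01)<.04)&(c[...,2]>c[...,0]+35)&(W[...,2]>.008)&(W[...,2]<.1)
print(k.sum(),np.percentile(W[k],[2,50,98],axis=0).round(3))
E
```

```text
clock: 12.77
tcp_pos: [0.6038, 0.0111, -0.0006]
tcp_rot: [0.976, 0.217, 0.007, 0.008]
contact_force: [-0.8, -0.7, -0.1]
width: 0.0429
303 [[ 0.59  -0.009  0.019]
 [ 0.621  0.013  0.048]
 [ 0.627  0.03   0.06 ]]
```

View pics/s8.png

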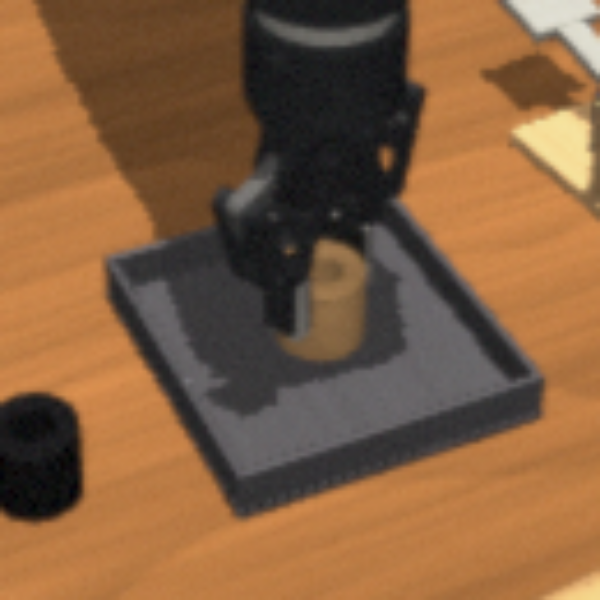

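The top measures 60 mm, so the underside is at about 18 mm with about 12 mm to go.

```bash
python3 -m creep '{"hand":[3.5,3.5,3.5,3.5,3.5,3.5,3.5,3.5,3.5,3.5],"offset":[[0,0,-0.2],[0,0,-0.2],[0,0,-0.2],[0,0,-0.2],[0,0,-0.1],[0,0,-0.1],[0,0,0],[0,0,0],[0,0,0],[0,0,0]],"turn":[0,0,0,0,0,0,0,0,0,0]}'
```

```text
clock: 13.65
tcp_pos: [0.605, 0.0108, -0.0099]
tcp_rot: [0.976, 0.217, 0.009, 0.008]
contact_force: [-0.1, -0.0, -1.3]
width: 0.0424
```

```bash
python3 -m creep '{"hand":[3.5,3.5,3.5,3.5,3.5,3.5,3.5,3.5,3.5,3.5],"offset":[[0,0,-0.1],[0,0,-0.1],[0,0,-0.1],[0,0,-0.1],[0,0,0],[0,0,0],[0,0,0],[0,0,0],[0,0,0],[0,0,0]],"turn":[0,0,0,0,0,0,0,0,0,0]}'
```

```text
clock: 14.48
tcp_pos: [0.6056, 0.0107, -0.0122]
tcp_rot: [0.976, 0.217, 0.009, 0.009]
contact_force: [-0.2, -0.8, 1.0]
width: 0.0428
```

```bash
python3 -m creep '{"hand":[3.5,3.5,3.5,3.5,3.5,3.5,3.5,3.5,3.5,3.5],"offset":[[0,0,-0.1],[0,0,-0.1],[0,0,-0.1],[0,0,-0.1],[0,0,-0.1],[0,0,0],[0,0,0],[0,0,0],[0,0,0],[0,0,0]],"turn":[0,0,0,0,0,0,0,0,0,0]}'
```

```text
clock: 15.32
tcp_pos: [0.6058, 0.0107, -0.0122]
tcp_rot: [0.976, 0.217, 0.01, 0.009]
contact_force: [0.0, -0.4, 2.5]
width: 0.0429
```

```bash
python3 -m creep '{"hand":[3.5,3.5,3.5,3.5,3.5,3.5,3.5,3.5,3.5,3.5],"offset":[[0,0,-0.2],[0,0,-0.2],[0,0,-0.2],[0,0,-0.2],[0,0,-0.2],[0,0,-0.2],[0,0,-0.2],[0,0,-0.2],[0,0,-0.2],[0,0,-0.2]],"turn":[0,0,0,0,0,0,0,0,0,0]}'
```

```text
clock: 16.15
tcp_pos: [0.6075, 0.0105, -0.0123]
tcp_rot: [0.976, 0.218, 0.011, 0.011]
contact_force: [-7.6, 1.9, 18.0]
width: 0.0429
```

The ring is on the tray floor: 18 N and no further travel. I'll relax the push and open.

```bash
python3 -m creep '{"hand":[3.5,3.5,3.5,5,5.5,6.5,7.5,8.54,8.54,8.54],"offset":[[0,0,0],[0,0,0],[0,0,0],[0,0,0],[0,0,0],[0,0,0],[0,0,0],[0,0,0],[0,0,0],[0,0,0]],"turn":[0,0,0,0,0,0,0,0,0,0]}'
```

```text
clock: 16.98
tcp_pos: [0.6074, 0.0105, -0.0128]
tcp_rot: [0.976, 0.218, 0.011, 0.011]
contact_force: [-0.8, 0.4, 0.5]
width: 0.0852
```

```bash
python3 -m creep '{"hand":[8.54,8.54,8.54,8.54,8.54,8.54,8.54,8.54,8.54,8.54],"offset":[[0,0,0],[0,0,0.5],[0,0,1],[0,0,2],[0,0,3],[0,0,3],[0,0,3],[0,0,3],[0,0,2],[0,0,0]],"turn":[0,0,0,0,0,0,0,0,0,0]}'
python3 - <<'E'
from h import *
p=cams.snapshot("scene"); W=world(p); c=p["color"].astype(int); cv2.imwrite("pics/s9.png",cv2.resize(p["color"],(800,600)))
k=(abs(W[...,0]-.60)<.05)&(abs(W[...,1]-.01)<.05)&(c[...,2]>c[...,0]+35)&(W[...,2]>.008)&(W[...,2]<.1)
print(k.sum(),np.percentile(W[k],[2,50,98],axis=0).round(3))
E
```

```text
clock: 17.82
tcp_pos: [0.6036, 0.0113, 0.1751]
tcp_rot: [0.976, 0.218, 0.011, 0.011]
contact_force: [0.8, 0.4, 1.0]
width: 0.0852
424 [[ 0.591 -0.011  0.01 ]
 [ 0.62   0.006  0.039]
 [ 0.63   0.028  0.048]]
```

View pics/s9.png

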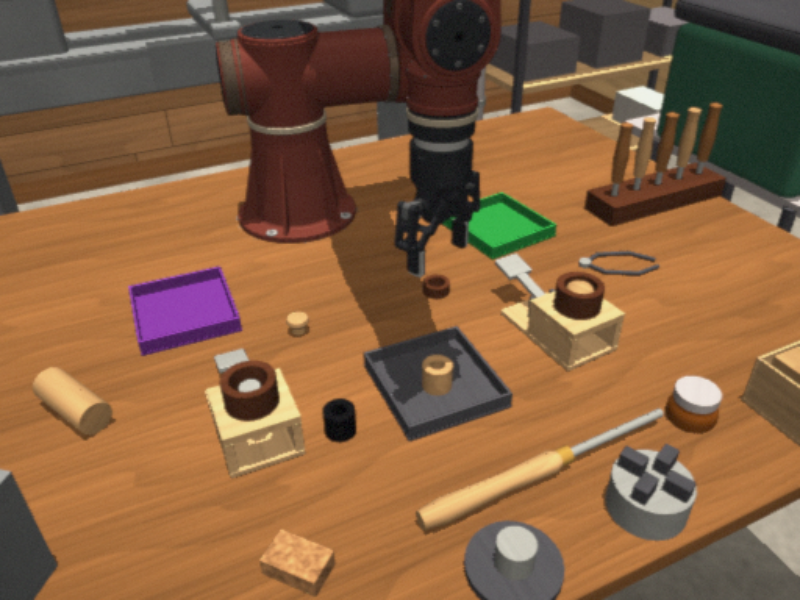

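The ring stands upright in the dark tray at (437,375), with its top at about 48 mm (5 + 42 = 47 expected). The plug is still in its chuck at (580,288), and the gripper is clear. Handing in.

```bash
python3 -c "
from plant import order; print(order.hand_in())"
```

```text
the job is handed in; nothing more can be done
None
```

I pressed the ring stand's paddle down to its stop, gripped the raised ring and set it standing in the dark steel tray. I handed in at about 18 s of robot time.

- **Ring raised:** its top measured 142 mm after the press, which matches full stroke.
- **Set down, not dropped:** the hand stopped descending as the force rose to 18 N, so the ring was on the tray floor before I opened the jaws.
- **Final picture:** the ring stands near the tray's centre with its top at about 48 mm (47 expected). The plug is still in its chuck, the look-alikes are in place, and the gripper is clear.

**TCP reading off:** the real fingertips were about 33 mm higher than the reported TCP, although the horizontal position agreed. I found this from the depth images, with the press agreeing, and corrected the grasp and placing heights for it. Because of the same error, the press pushed against the paddle's stop with more force than needed (70 N vertical at the last reading, about 79 N in all). That is below the 120 N wrist limit, and the contact was at the fingertips, not the gripper's body.

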